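# Dock a vial tray and clamp it

### The arm

A 6-joint arm with a two-finger parallel gripper is mounted at the origin on the work surface. World frame = base frame: x ahead of the robot, y to its left, z up, the work surface at z = 0. Lengths are in m, angles in rad, forces in N, time in s.
With the tool pointing down it reaches from about 0.225 to 0.725 m from the base axis. Payload 3.1 kg.
Tool frame: the origin (TCP) lies midway between the tips of the shut fingers; the grasp point (between the pads) lies 19 mm behind it (bot.grip_depth is the distance from the TCP to the grasp point, in m); z points along the fingers, x is the direction in which the jaws open and shut, and the axes are right-handed (so a half turn about z gives the same grasp; the last joint's range is limited). The gripper opens to 85 mm and grips with 20 to 120 N. Pads are 22 mm wide; open, the fingers measure 114 mm over their backs; the gripper's body (76 mm by 85 mm) begins 54 mm behind the grasp point. The pads swing forward as they close: fully open they stand 13 mm farther back than shut.
Start: joints at [1.088, 0.048, 0.099, 1.622, 0, 1.443], TCP at [0.182, 0.492, 0.231] pointing down, gripper open.
Joint ranges: [-2.91, 2.91], [-0.99, 1.94], [-1.21, 1.42], [-2.12, 2.29], [-1.49, 1.47], [-3.14, 3.14]. Speed limits (rad/s): [2.79, 2.79, 3.14, 3.14, 3.14, 3.14].

### API

Orientations are given as a unit quaternion [x, y, z, w].
In Python, from cell import bot, viewer gives the robot as it stands. The module is installed in compiled form; this text tells all that it offers.
- The arm moves only by the tool apply_moves, never from a script. Its argument "plan" is a list of rows, each a list of 7 numbers: the shift along the tool's x, y, z in m, then the turn, a rotation vector about the tool's x, y, z in degrees, then the finger opening in m, from 0 to 0.0854. A call has 1 to 10 rows; each row is the pose to reach, as a shift and turn from the pose measured when the call began, along the tool's axes at that moment; what a row does not reach only later rows make up. A row lasts 1/8 s, in which the tool goes at most 62.5 mm and 10.7 degrees, less where a joint would pass 70% of its speed; a pose out of reach is approached as far as the arm can. A call with a gripper value outside its range is refused whole. The fingers move at their own pace and stop on an object; "grip_force" is the grip in N (left out, the last holds). Time passes only in rows, so rows that repeat a pose let the fingers close. It gives the time, the measured TCP pose, the force and the opening at its end, in the units of the state.
- bot.state(): the state, without advancing time (a new reading comes with each control period).
- viewer.capture(name): name is "scene" or "top"; returns a dict with "color" (384x512x3 uint8, red, green, blue), "depth" (384x512 float32, m along the optical axis (not along the pixel's ray), 0 where there is no reading), "mtx" (3x3 intrinsics, pixels), "dist" ([k1, k2, p1, p2, k3] as OpenCV has them; the pictures are not rectified), "pose" (4x4, takes a point from camera to world coordinates). Camera axes: x right, y up, looking along -z (the intrinsics and any distortion apply to the point x, -y, -z); pixel columns grow to the right and rows downward; lengths in m; the calibration is good to about 2 mm. A picture is of the moment at which its call begins.
- bot.hand_in(): hands the job in, once; it reports no verdict.
The state is a dict: "time": time; "qpos": joint angles; "dq": joint speeds; "effort": joint torques, N m; "tcp_pos": TCP position; "ee_rot": TCP orientation; "force": force on the tool from outside, world axes, zero at the start; "wrist_torque": the same for the moment, N m; "width": finger opening in m.
Only numpy, scipy, OpenCV 4.12 (cv2) and the standard library are available. Lean on these libraries where they do the work, as an engineer would, in place of code of your own. Each camera call takes 0.05 s, during which the arm holds its last target. There are 200 camera calls.

### The job

Load the vial tray into the sampler's docking nest: set it in the pocket and, with the hinged clamp still open, press it gently but firmly down until you feel it go past the stiff pop-up plate and sit fully home on the firm seat pads. Then swing the clamp over so that its bar rests on the tray, let go of everything, and leave the other things on the bench where they are.

Things in the scene. Friction and masses are not known exactly. Their poses are not given: they have to be found in the camera images.
- tray: loose vial tray, 0.28-0.42 kg: block 120 (its x) by 84 (y) by 30 mm high; the lowest 6 mm is a foot of only 108 x 72 mm that leads it into the pocket. Origin: centre of the underside, z up. Six fixed 13 mm vials stand 14 mm above its deck in rows at x = -50 and +50 mm. Fits the nest either way round (half a turn)
- tray_grip (a point): middle of the tray's grip bar, 45 mm above the tray's underside: an upright bar in the middle of the deck, 14 mm thick (tray x), 24 mm wide (y), from 30 to 61 mm above the underside; pinch it across its x
- nest: fixed aluminium docking nest, base plate 190 x 150 mm, 12 mm thick. Origin: pocket centre, on the bench; z up. Four walls (tops 48 mm above the bench) enclose a pocket 123 (x) by 87 (y) mm. Clamp hinge on the -y side. Tray and nest must never press on each other with more than 26 N
- nest_pocket (a point): centre of the pocket's floor, 12 mm above the bench. Over it a stiff pop-up plate, 56 x 70 mm, carries an unpressed tray 5 to 21 mm above the seat (not given how much). It stays where it is left, does not spring back, and moves down under about 7 N in all (the tray's own weight of 3 to 4 N included)
- seat: four firm rubber pads (30 N/mm together) in the pocket on which the tray sits when home. Pose: their fixed frame, at the pocket's floor; the pad tops stand 3 to 15 mm above it, different each time and not given: feel it. Push on the pop-up plate is steady, and rises sharply when the tray meets the pads. Home: 8 N or more on the pads themselves (so 15 to 26 N in all), held 0.2 s
- clamp (a joint): angle of the hinged clamp, rad: about 0 closed (-0.06 to 0.12 on a seated tray), 2.0 fully open, leaning outwards away from the pocket; starts at 1.75 to 2.0. Pushed inwards past about 1.3 it sinks shut slowly by its own weight (0.18 kg) and rests on the tray
- clamp_bar (a point): middle of the clamp's round steel crossbar, 12 mm diameter, 76 mm long, parallel to the nest's x, 92 mm from the hinge, on two arms at x = -32 and +32 mm (56 mm free between). Open, it stands about 150 mm above the bench; closed, it lies on the tray's deck beyond the grip bar, at nest y = +26 mm
- clamp_hinge_line (a point): middle of the clamp's hinge line, at nest x = 0, y = -66 mm, 64 mm above the bench; the line runs along the nest's x
- amber_vial: loose amber bottle, 28 mm diameter, 55 mm high, origin at its underside: a bystander, not to be moved
- reagent_jar: loose white jar, 54 mm diameter, 85 mm high, origin at its underside: a bystander, not to be moved
- mouse: loose computer mouse, 100 x 58 x 32 mm, origin at its underside: a bystander, not to be moved
There are look-alikes about, which are no part of the job. Of the things like the tray, leave any that is black or purple; of the rest the larger one is meant.

How it is judged:
On the way, in this order (a step that is already met when the one before it is completed fails the run):
1. the tray is pressed onto the seat with the clamp open (contact force between tray and seat above 8 N and horizontal distance between tray and nest_pocket below 0.005 m and angle between tray's own z axis and vertical below 0.05 rad and value of joint clamp above 0.9 rad), for 0.2 s.
2. the clamp is swung shut and its bar rests on the tray (value of joint clamp below 0.15 rad and contact force between tray and clamp above 0.3 N), for 0.2 s.
At the end, for the whole second after the job is handed in: The tray sits level (within 0.05 rad) in the pocket (within 5 mm of its centre), its weight on the seat (over 0.5 N), at rest, and the clamp is closed (below 0.15 rad) with its bar resting on the tray (over 0.3 N); nothing is held (all of step 2 and contact force between tray and seat above 0.5 N and horizontal distance between tray and nest_pocket below 0.005 m and angle between tray's own z axis and vertical below 0.05 rad and linear speed of tray below 0.01 m/s); the robot touches nothing.
It fails at once if tray and nest (seat, walls, pop-up plate, clamp) pressed together with more than 26 N (contact force between tray and nest above 26 N).
It fails at once if the tray is tipped by more than 0.5 rad (angle between tray's own z axis and vertical above 0.5 rad).
It fails at once if a bystander is moved by more than 20 mm (distance of any of amber_vial, reagent_jar, mouse from where it was at the start of the episode above 0.02 m).
It also fails if it takes over 72 s, if anything falls off the work surface, if the arm or the gripper's body presses on something with over 40 N, if the wrist force passes 120 N, or if a joint passes its speed limit or range.

## Working session

There is one attempt and no reset: what is moved stays moved. The work goes in short steps, Python scripts to look and compute and a tool call to move; the robot and the scene stay as the last step left them, time stands still between calls to the robot, and variables do not carry over. Pictures are saved under pics/ and viewed, about 8 in all and at most 12, crops included, and the job is handed in when it is done.

Besides the shell and the picture viewer there is one more tool, called by a JSON object that holds its "fn" and its "kwargs", one argument or row to a line. apply_moves: Moves the arm, as the interface text tells. Its arguments: {"type":"object","properties":{"plan":{"type":"array","items":{"type":"array","items":{"type":"number"}}},"grip_force":{"type":"number"}},"required":["plan"]}

```bash
mkdir -p pics; cat > h.py <<'E'
import numpy as np, cv2
from cell import bot, viewer
def grab(n):
    c=viewer.capture(n); np.savez(f'{n}.npz',**c); return c
def cloud(c):
    h,w=c['depth'].shape
    u,v=np.meshgrid(np.arange(w),np.arange(h))
    p=cv2.undistortPoints(np.stack([u,v],-1).reshape(-1,1,2).astype(float),c['mtx'],c['dist']).reshape(h,w,2)
    d=c['depth']
    P=np.stack([p[...,0]*d,-p[...,1]*d,-d,np.ones_like(d)],-1)
    W=(P@c['pose'].T)[...,:3]; W[d==0]=np.nan
    return W
E
python3 - <<'E'
from h import *
ims=[]
for n in ('scene','top'):
    c=grab(n); W=cloud(c); print(n,c['pose'].round(3).tolist())
    cv2.imwrite(f'pics/{n}1.png',cv2.resize(c['color'][...,::-1],(800,600)))
print(bot.state())
E
```

```text
scene [[-0.462, -0.555, 0.691, 1.274], [0.887, -0.277, 0.371, 0.471], [-0.014, 0.784, 0.62, 0.731], [0.0, 0.0, 0.0, 1.0]]
top [[-0.023, 0.999, -0.038, 0.507], [-1.0, -0.023, 0.003, 0.106], [0.002, 0.038, 0.999, 0.827], [0.0, 0.0, 0.0, 1.0]]
{'time': 0.1, 'qpos': array([1.08818982e+00, 4.86806025e-02, 9.77182245e-02, 1.62197913e+00,
       1.35862166e-05, 1.44296744e+00]), 'dq': array([ 4.91492834e-04,  8.91461236e-05,  2.26935676e-03, -3.16499435e-04,
       -2.05389850e-03, -1.87346620e-03]), 'effort': array([ 2.81393259e-03, -3.39852047e+01,  3.20935500e+01,  1.58379099e-02,
       -1.00726404e-04,  5.14854975e-06]), 'tcp_pos': array([0.18213784, 0.4918013 , 0.23021397]), 'ee_rot': array([ 8.20786303e-01,  5.71234360e-01, -9.54429590e-04,  4.89446060e-04]), 'force': array([0.00096939, 0.44642386, 0.38183683]), 'wrist_torque': array([ 0.01168549, -0.02127613,  0.0334659 ]), 'width': 0.08588413365648268}
```

View pics/scene1.png

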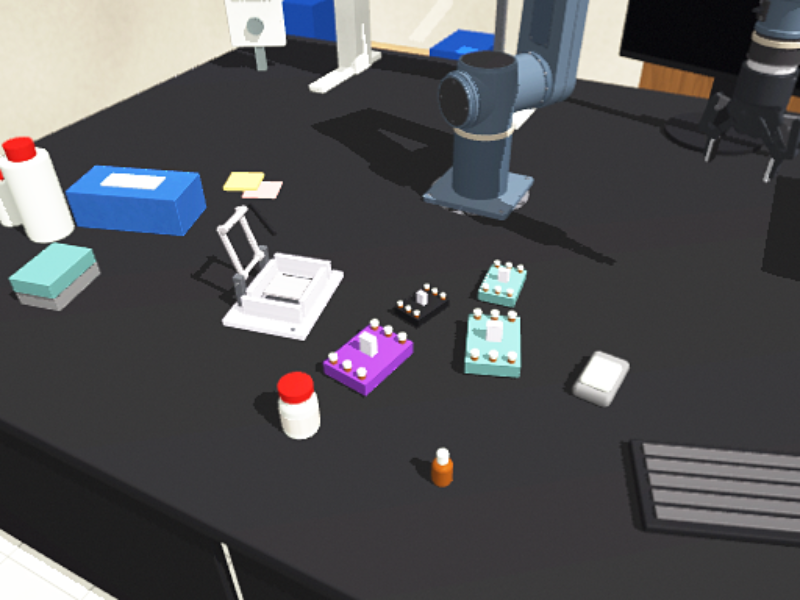

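View pics/top1.png

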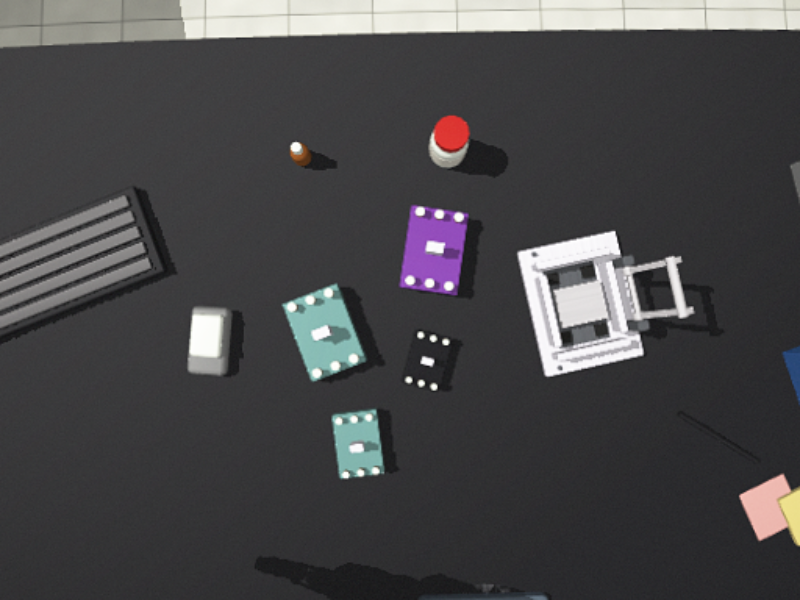

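Top view: the tray-like things are purple (435,248), black (428,360), large teal (322,332) and small teal (358,445). I choose the large teal one. The nest is at (580,303), with its hinge on the right side (the robot's +y, wait to confirm by measurement). I'll measure both now.

```bash
cat > meas.py <<'E'
from h import *
def rect(xy):
    (c,s,a)=cv2.minAreaRect((xy*1000).astype(np.float32)); return np.round(c,1),np.round(s,1),round(a,2)
def run():
    c=grab('top'); W=cloud(c); hsv=cv2.cvtColor(c['color'],cv2.COLOR_RGB2HSV)
    z=W[...,2]
    teal=((hsv[...,0]>75)&(hsv[...,0]<100)&(hsv[...,1]>60)&(abs(z-.03)<.012)).astype(np.uint8)
    n,l,st,ce=cv2.connectedComponentsWithStats(teal)
    for i in range(1,n):
        if st[i,4]>150:
            P=W[l==i]; m=abs(P[:,2]-np.median(P[:,2]))<.005
            print('teal',ce[i].round(),st[i,4],rect(P[m,:2]),np.median(P[:,2]).round(4))
    V=W.copy(); reg=(W[...,0]>.3)&(W[...,0]<.7)&(W[...,1]<0.02)&(W[...,1]>-.4)
    u=np.arange(512)[None]; reg&=(u>325)
    for lo,hi,nm in((.006,.018,'base'),(.042,.055,'walltop'),(.13,.17,'bar')):
        m=(reg&(z>lo)&(z<hi)).astype(np.uint8)
        n,l,st,ce=cv2.connectedComponentsWithStats(m)
        P=W[m>0]; print(nm,len(P),rect(P[:,:2]),np.median(P[:,2]).round(4),P.mean(0).round(4))
    return c,W
if __name__=='__main__':
    c,W=run()
    im=c['color'][...,::-1]
    a=cv2.resize(im[170:310,170:310],(560,560),interpolation=cv2.INTER_CUBIC)
    cv2.imwrite('pics/crop.png',a)
    a=cv2.resize(im[140:250,320:460],(700,550),interpolation=cv2.INTER_CUBIC)
    cv2.imwrite('pics/nest.png',a)
E
python3 meas.py
```

```text
teal [208. 213.] 1631 (array([488.3, 221.3]), array([119.3,  84.4]), 19.96) 0.0311
teal [229. 283.] 932 (array([327.2, 176.5]), array([92.9, 65.2]), 5.82) 0.0244
base 3127 (array([ 451.3, -193.2]), array([453.4, 204.3]), 28.68) 0.013 [ 0.5145 -0.1615  0.013 ]
walltop 958 (array([ 522.2, -152.1]), array([142.1, 115.5]), 11.41) 0.0487 [ 0.5219 -0.1511  0.0484]
bar 336 (array([ 537.2, -233. ]), array([76.5, 19. ]), 10.37) 0.1602 [ 0.5368 -0.2296  0.1576]
```

View pics/crop.png

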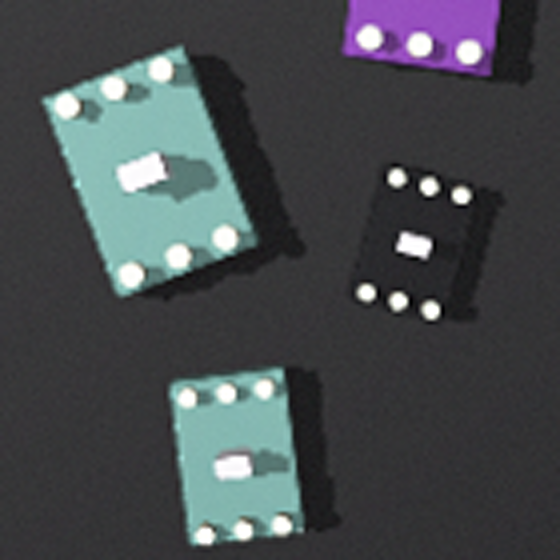

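View pics/nest.png

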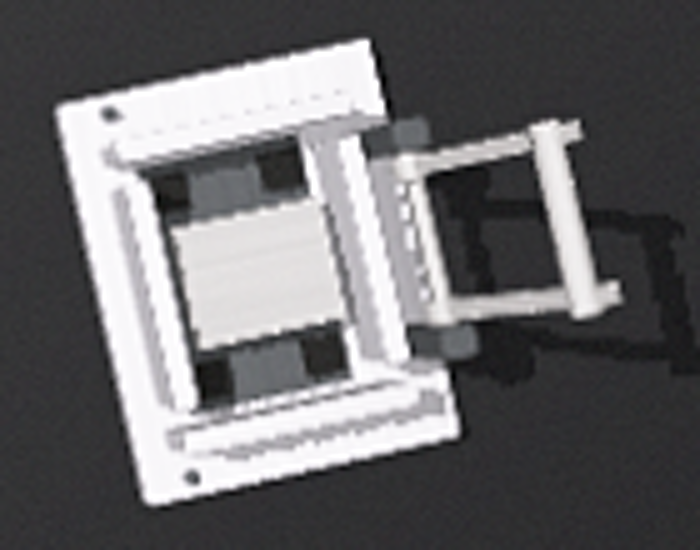

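The crop confirms the choice: the large teal tray measures 119 x 84 mm, while the small teal one is 93 x 65. The nest crop shows the clamp leaning out to the right (world -y). Next I'll refine the nest pose and compute the first move.

```bash
cat >> h.py <<'E'
from scipy.spatial.transform import Rotation as R
def go(pos,yaw_deg,tilt=None):
    """tool-frame shift(mm)/rotvec(deg) to TCP pos with tool down, tool x at world yaw (mod 180)"""
    s=bot.state(); R0=R.from_quat(s['ee_rot'])
    best=None
    for y in (yaw_deg,yaw_deg+180):
        Rt=R.from_euler('z',y,degrees=True)*R.from_quat([1,0,0,0])
        rv=(R0.inv()*Rt).as_rotvec(degrees=True)
        if best is None or np.linalg.norm(rv)<np.linalg.norm(best): best=rv
    sh=R0.inv().apply(np.array(pos)-s['tcp_pos'])*1000
    print('shift mm',sh.round(2),'rot deg',best.round(2))
def st():
    s=bot.state(); print('t',s['time'],'tcp',s['tcp_pos'].round(5),'F',s['force'].round(2),'T',s['wrist_torque'].round(3),'w',s['width'].round(4),'q',s['qpos'].round(2),'xyaw',np.degrees(np.arctan2(*R.from_quat(s['ee_rot']).as_matrix()[:2,0][::-1])).round(2))
E
python3 - <<'E'
from h import *
from scipy.optimize import minimize
for n in('top','scene'):
    c=dict(np.load(f'{n}.npz')); W=cloud(c).reshape(-1,3); col=c['color'].reshape(-1,3).astype(int)
    W0=W; ok=(np.hypot(W[:,0]-.522,W[:,1]+.152)<.16)
    def best(mask,hx,hy,th0):
        P=W0[mask][:,:2]
        return P
    bright=col.min(1)>110
    P=W[ok&bright&(W[:,2]>.005)&(W[:,2]<.02)]
    r=cv2.minAreaRect((P[:,:2]*1000).astype(np.float32)); print(n,'base',r,P[:,2].mean())
    th=np.radians(11)
    for zlo,zhi in((.043,.054),):
        Q=W[ok&bright&(W[:,2]>zlo)&(W[:,2]<zhi)]
        for d in (10,10.5,11,11.5,12):
            t=np.radians(d);A=np.array([[np.cos(t),np.sin(t)],[-np.sin(t),np.cos(t)]])
            q=(Q[:,:2]-[.522,-.152])@A.T*1000
            # inner edges
            mx=q[abs(q[:,1])<30];my=q[abs(q[:,0])<45]
            e=[mx[(mx[:,0]<0),0],mx[mx[:,0]>0,0],my[my[:,1]<0,1],my[my[:,1]>0,1]]
            print(n,d,[np.percentile(k,[3,50,97]).round(1).tolist()+[len(k),k.std().round(2)] for k in e if len(k)])
    B=W[(np.hypot(W[:,0]-.53,W[:,1]+.235)<.07)&(W[:,2]>.14)&(W[:,2]<.175)]
    print('bar',cv2.minAreaRect((B[:,:2]*1000).astype(np.float32)),B.mean(0),B[:,2].max())
st()
go([.488,.221,.12],20)
E
```

```text
top base ((523.20849609375, -157.30239868164062), (188.9600830078125, 152.91009521484375), 11.20360279083252) 0.0130509485425132
top 10 [[-70.0, -65.0, -60.3, 125, np.float64(2.96)], [61.4, 65.9, 70.8, 120, np.float64(2.94)], [-51.2, -45.3, -40.4, 215, np.float64(3.37)], [47.2, 52.9, 57.4, 206, np.float64(3.17)]]
top 10.5 [[-69.9, -65.0, -60.4, 126, np.float64(2.93)], [61.3, 66.0, 70.8, 120, np.float64(2.93)], [-51.1, -45.2, -40.5, 215, np.float64(3.33)], [47.3, 52.7, 57.3, 205, np.float64(3.13)]]
top 11 [[-69.9, -65.0, -60.5, 126, np.float64(2.92)], [61.3, 66.0, 70.7, 120, np.float64(2.91)], [-50.9, -45.0, -40.7, 215, np.float64(3.32)], [47.2, 52.7, 57.2, 207, np.float64(3.14)]]
top 11.5 [[-69.9, -65.1, -60.6, 125, np.float64(2.92)], [61.3, 66.0, 70.7, 119, np.float64(2.88)], [-50.8, -45.0, -40.9, 214, np.float64(3.33)], [47.3, 52.8, 57.3, 206, np.float64(3.15)]]
top 12 [[-69.9, -65.0, -60.6, 124, np.float64(2.92)], [61.3, 66.0, 70.6, 120, np.float64(2.9)], [-50.9, -45.0, -40.7, 216, np.float64(3.35)], [47.4, 52.8, 57.2, 206, np.float64(3.16)]]
bar ((537.2135620117188, -232.96957397
[... 1210 characters left out ...]
-231.6947021484375), (79.16234588623047, 19.977872848510742), 8.478090286254883) [ 0.5470125  -0.22773834  0.15555789] 0.16189579861067027Traceback (most recent call last):
  File "<stdin>", line 24, in <module>
  File "h.py", line 25, in st
    s=bot.state(); print('t',s['time'],'tcp',s['tcp_pos'].round(5),'F',s['force'].round(2),'T',s['wrist_torque'].round(3),'w',s['width'].round(4),'q',s['qpos'].round(2),'xyaw',np.degrees(np.arctan2(*R.from_quat(s['ee_rot']).as_matrix()[:2,0][::-1])).round(2))
                                                                                                                              ^^^^^^^^^^^^^^^^
AttributeError: 'float' object has no attribute 'round'
```

```bash
sed -i "s/s\['width'\].round(4)/round(float(s['width']),4)/" h.py; python3 -c "
from h import *
st(); go([.488,.221,.12],20)"
```

```text
t 0.15 tcp [0.18215 0.49186 0.23036] F [-0.41  0.87 -0.72] T [0.002 0.033 0.05 ] w 0.0854 q [1.09 0.05 0.1  1.62 0.   1.44] xyaw 69.67
shift mm [-147.53  380.93  110.53] rot deg [3.000e-02 1.100e-01 4.967e+01]
```

{"fn": "apply_moves", "kwargs": {
  "plan": [
    [-0.018, 0.048, 0.01, 0, 0, 6, 0.045],
    [-0.037, 0.095, 0.02, 0, 0, 12, 0.045],
    [-0.055, 0.143, 0.035, 0, 0, 18, 0.045],
    [-0.074, 0.19, 0.05, 0, 0, 25, 0.045],
    [-0.092, 0.238, 0.065, 0, 0, 31, 0.045],
    [-0.111, 0.286, 0.08, 0, 0, 37, 0.045],
    [-0.129, 0.333, 0.095, 0, 0, 44, 0.045],
    [-0.1475, 0.381, 0.11, 0, 0, 49.7, 0.045],
    [-0.1475, 0.381, 0.1105, 0, 0, 49.7, 0.045],
    [-0.1475, 0.381, 0.1105, 0, 0, 49.7, 0.045]
  ]
}}

```text
time: 1.4
tcp_pos: [0.4875, 0.2209, 0.1196]
ee_rot: [0.985, 0.173, -0.001, 0.001]
force: [0.6, -0.0, 0.6]
width: 0.0447
```

```bash
python3 -c "
from h import *
st(); go([.4883,.2213,.037],19.96)"
```

```text
t 1.4 tcp [0.4875  0.22095 0.11956] F [ 0.64 -0.05  0.59] T [0.017 0.022 0.034] w 0.0447 q [ 0.3   0.08 -0.09  1.4  -0.    1.52] xyaw 19.97
shift mm [ 1.12 -0.1  82.56] rot deg [0.03 0.17 0.01]
```

{"fn": "apply_moves", "kwargs": {
  "plan": [
    [0.0011, 0, 0.03, 0, 0, 0, 0.045],
    [0.0011, 0, 0.06, 0, 0, 0, 0.045],
    [0.0011, 0, 0.0825, 0, 0, 0, 0.045],
    [0.0011, 0, 0.0825, 0, 0, 0, 0.045],
    [0.0011, 0, 0.0825, 0, 0, 0, 0.03],
    [0.0011, 0, 0.0825, 0, 0, 0, 0.005],
    [0.0011, 0, 0.0825, 0, 0, 0, 0.005],
    [0.0011, 0, 0.0825, 0, 0, 0, 0.005],
    [0.0011, 0, 0.0825, 0, 0, 0, 0.005]
  ],
  "grip_force": 50
}}

```text
time: 2.52
tcp_pos: [0.4898, 0.222, 0.0392]
ee_rot: [0.985, 0.173, 0.0, -0.0]
force: [-0.8, 2.2, 6.5]
width: 0.0132
```

```bash
python3 -c "
from h import *
st()"
```

```text
t 2.525 tcp [0.48978 0.22204 0.03925] F [-0.77  2.15  6.54] T [0.183 0.204 0.021] w 0.0132 q [ 0.3   0.13 -0.2   1.24  0.    1.52] xyaw 19.98
```

{"fn": "apply_moves", "kwargs": {
  "plan": [
    [0.0011, 0, -0.01, 0, 0, 0, 0.005],
    [0.0011, 0, -0.04, 0, 0, 0, 0.005],
    [0.0011, 0, -0.08, 0, 0, 0, 0.005],
    [0.0011, 0, -0.1, 0, 0, 0, 0.005],
    [0.0011, 0, -0.1, 0, 0, 0, 0.005],
    [0.0011, 0, -0.1, 0, 0, 0, 0.005]
  ],
  "grip_force": 60
}}

```text
time: 3.28
tcp_pos: [0.4897, 0.2219, 0.1374]
ee_rot: [0.985, 0.173, -0.001, 0.0]
force: [-0.7, -0.9, -3.8]
width: 0.0126
```

```bash
python3 -c "
from h import *
st(); go([.5218,-.1486,.14],11.2)"
```

```text
t 3.275 tcp [0.48969 0.22193 0.13744] F [-0.66 -0.86 -3.76] T [ 0.004  0.053 -0.019] w 0.0126 q [ 0.3   0.08 -0.05  1.44  0.    1.52] xyaw 19.97
shift mm [-96.38 359.21  -2.42] rot deg [-0.    0.13  8.77]
```

{"fn": "apply_moves", "kwargs": {
  "plan": [
    [-0.008, 0.03, -0.002, 0, 0, 1, 0.005],
    [-0.02, 0.075, -0.002, 0, 0, 2, 0.005],
    [-0.034, 0.126, -0.002, 0, 0, 3, 0.005],
    [-0.048, 0.178, -0.002, 0, 0, 4.5, 0.005],
    [-0.062, 0.23, -0.002, 0, 0, 6, 0.005],
    [-0.075, 0.28, -0.002, 0, 0, 7, 0.005],
    [-0.086, 0.321, -0.002, 0, 0, 8, 0.005],
    [-0.0935, 0.348, -0.002, 0, 0, 8.8, 0.005],
    [-0.0964, 0.359, -0.002, 0, 0, 8.8, 0.005],
    [-0.0964, 0.3592, -0.002, 0, 0, 8.8, 0.005]
  ]
}}

```text
time: 4.53
tcp_pos: [0.5209, -0.1483, 0.1381]
ee_rot: [0.995, 0.097, -0.002, -0.001]
force: [0.0, 1.6, -3.7]
width: 0.0125
```

```bash
cat > chk.py <<'E'
from h import *
st()
for n in('top','scene'):
    c=grab(n); W=cloud(c); hsv=cv2.cvtColor(c['color'],cv2.COLOR_RGB2HSV); z=W[...,2]
    t=(hsv[...,0]>75)&(hsv[...,0]<100)&(hsv[...,1]>60)&(np.hypot(W[...,0]-.52,W[...,1]+.15)<.12)
    P=W[t]; zt=np.percentile(P[:,2],[5,50,90]).round(4); P=P[abs(P[:,2]-np.percentile(P[:,2],70))<.006]
    print(n,cv2.minAreaRect((P[:,:2]*1000).astype(np.float32)),zt)
    im=c['color'][...,::-1]
    if n=='top': cv2.imwrite('pics/chk_%d.png'%(bot.state()['time']*100),np.hstack([cv2.resize(im[130:260,310:450],(560,520))]))
    else: cv2.imwrite('pics/chks_%d.png'%(bot.state()['time']*100),cv2.resize(im[110:240,120:260],(560,520)))
E
python3 chk.py; ls pics
```

```text
t 4.525 tcp [ 0.52092 -0.14834  0.13808] F [ 0.02  1.57 -3.7 ] T [0.002 0.005 0.025] w 0.0125 q [-0.4   0.1  -0.04  1.44 -0.    0.98] xyaw 11.13
top ((518.0494384765625, -136.93307495117188), (117.81702423095703, 63.59963607788086), 10.920589447021484) [0.1208 0.1296 0.1313]
scene ((521.13525390625, -146.4319610595703), (125.55709838867188, 85.48567199707031), 10.817514419555664) [0.1078 0.1269 0.1291]
chk_457.png
chks_462.png
crop.png
nest.png
scene1.png
top1.png
```

```bash
python3 -c "
from h import *
go([.5229,-.1498,.0895],11.2)"
```

```text
shift mm [ 1.27  2.8  49.3 ] rot deg [-0.09  0.2   0.03]
```

View pics/chks_462.png

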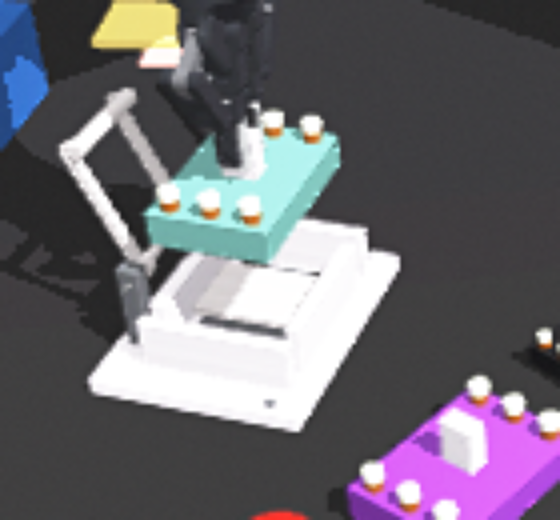

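The scene crop shows the tray held level at (240,190), above the pocket at (265,290), with the clamp at (70-130,90-270) well clear. I'll lower it next.

{"fn": "apply_moves", "kwargs": {
  "plan": [
    [0.0013, 0.0028, 0.01, -0.1, 0.2, 0, 0.005],
    [0.0013, 0.0028, 0.025, -0.1, 0.2, 0, 0.005],
    [0.0013, 0.0028, 0.04, -0.1, 0.2, 0, 0.005],
    [0.0013, 0.0028, 0.049, -0.1, 0.2, 0, 0.005],
    [0.0013, 0.0028, 0.049, -0.1, 0.2, 0, 0.005],
    [0.0013, 0.0028, 0.049, -0.1, 0.2, 0, 0.005]
  ]
}}

```text
time: 5.38
tcp_pos: [0.5232, -0.15, 0.0902]
ee_rot: [0.995, 0.098, 0.0, 0.0]
force: [0.2, -1.0, -3.0]
width: 0.0129
```

```bash
python3 chk.py; python3 - <<'E'
from h import *
for n in('top','scene'):
    c=dict(np.load(f'{n}.npz')); W=cloud(c).reshape(-1,3); col=c['color'].reshape(-1,3).astype(int)
    W=W[(np.hypot(W[:,0]-.522,W[:,1]+.152)<.16)&(col.min(1)>110)]
    t=np.radians(11.1);A=np.array([[np.cos(t),np.sin(t)],[-np.sin(t),np.cos(t)]])
    q=np.c_[(W[:,:2]-[.5218,-.1486])@A.T*1000,W[:,2]]
    w=q[(q[:,2]>.043)&(q[:,2]<.054)]
    for nm,m,k in(('x-',(abs(w[:,1])<30)&(w[:,0]<-57),0),('x+',(abs(w[:,1])<30)&(w[:,0]>57),0),('y-',(abs(w[:,0])<45)&(w[:,1]<-38),1),('y+',(abs(w[:,0])<45)&(w[:,1]>38),1)):
        if m.any(): print(n,nm,np.percentile(w[m,k],[3,50,97]).round(1))
    hs=cv2.cvtColor(c['color'],cv2.COLOR_RGB2HSV).reshape(-1,3); P=cloud(c).reshape(-1,3)
    m=(hs[:,0]>75)&(hs[:,0]<100)&(hs[:,1]>60)&(np.hypot(P[:,0]-.52,P[:,1]+.15)<.12)&(P[:,2]>.07)
    p=(P[m,:2]-[.5218,-.1486])@A.T*1000
    print(n,'tray x',np.percentile(p[:,0],[0.5,2,98,99.5]).round(1),'y',np.percentile(p[:,1],[.5,2,98,99.5]).round(1),np.median(P[m,2]))
E
```

```text
t 5.375 tcp [ 0.52323 -0.14998  0.09019] F [ 0.21 -1.03 -3.  ] T [-0.033 -0.045  0.033] w 0.0129 q [-0.4   0.11 -0.11  1.34 -0.    0.97] xyaw 11.22
top ((520.6558227539062, -140.05853271484375), (117.4378662109375, 66.16651916503906), 11.398975372314453) [0.0712 0.0816 0.0834]
scene ((523.49169921875, -148.44149780273438), (125.00200653076172, 85.32661437988281), 10.028548240661621) [0.0607 0.0789 0.0815]
top x- [-70.5 -66.7 -62.9]
top x+ [61.3 65.8 70.2]
top y+ [43.9 49.1 53.6]
top tray x [-57.5 -55.5  57.6  58.9] y [-16.7 -12.3  41.4  41.6] 0.081676590594149
scene x+ [62.6 69.7 73.6]
scene y- [-65.9 -65.9 -65.9]
scene y+ [43.2 48.9 53.8]
scene tray x [-56.  -51.8  63.1  63.8] y [-42.2 -41.2  41.4  41.9] 0.07967634626829567
```

{"fn": "apply_moves", "kwargs": {
  "plan": [
    [0, -0.0006, 0.002, 0, 0, 0, 0.005],
    [0, -0.0006, 0.004, 0, 0, 0, 0.005],
    [0, -0.0006, 0.006, 0, 0, 0, 0.005],
    [0, -0.0006, 0.007, 0, 0, 0, 0.005],
    [0, -0.0006, 0.008, 0, 0, 0, 0.005],
    [0, -0.0006, 0.008, 0, 0, 0, 0.005]
  ]
}}

```text
time: 6.22
tcp_pos: [0.5234, -0.1495, 0.0826]
ee_rot: [0.995, 0.098, 0.001, 0.0]
force: [-1.0, 0.8, -3.4]
width: 0.0127
```

```bash
python3 -c "
from h import *
st()"
```

```text
t 6.225 tcp [ 0.52337 -0.14949  0.08255] F [-0.98  0.79 -3.43] T [ 0.055 -0.04   0.042] w 0.0127 q [-0.4   0.12 -0.13  1.33 -0.    0.97] xyaw 11.23
```

{"fn": "apply_moves", "kwargs": {
  "plan": [
    [0, 0, 0.001, 0, 0, 0, 0.005],
    [0, 0, 0.002, 0, 0, 0, 0.005],
    [0, 0, 0.003, 0, 0, 0, 0.005],
    [0, 0, 0.003, 0, 0, 0, 0.005]
  ]
}}

```text
time: 6.72
tcp_pos: [0.5233, -0.1494, 0.0794]
ee_rot: [0.995, 0.098, 0.001, 0.0]
force: [0.5, 0.9, -3.2]
width: 0.0123
```

{"fn": "apply_moves", "kwargs": {
  "plan": [
    [0, 0, 0.001, 0, 0, 0, 0.005],
    [0, 0, 0.0015, 0, 0, 0, 0.005],
    [0, 0, 0.002, 0, 0, 0, 0.005],
    [0, 0, 0.002, 0, 0, 0, 0.005]
  ]
}}

```text
time: 7.22
tcp_pos: [0.5232, -0.1494, 0.0773]
ee_rot: [0.995, 0.098, 0.0, 0.0]
force: [-1.2, 0.4, -3.8]
width: 0.0128
```

```bash
python3 -c "
from h import *
st()"
```

```text
t 7.225 tcp [ 0.52321 -0.14943  0.07732] F [-1.23  0.44 -3.82] T [ 0.028 -0.045  0.021] w 0.0128 q [-0.4   0.12 -0.13  1.32 -0.    0.97] xyaw 11.23
```

{"fn": "apply_moves", "kwargs": {
  "plan": [
    [0, 0, 0.001, 0, 0, 0, 0.005],
    [0, 0, 0.002, 0, 0, 0, 0.005],
    [0, 0, 0.003, 0, 0, 0, 0.005],
    [0, 0, 0.003, 0, 0, 0, 0.005]
  ]
}}

```text
time: 7.72
tcp_pos: [0.5231, -0.1494, 0.0741]
ee_rot: [0.995, 0.098, 0.0, 0.0]
force: [-0.2, -1.4, -4.9]
width: 0.0125
```

{"fn": "apply_moves", "kwargs": {
  "plan": [
    [0, 0, 0.001, 0, 0, 0, 0.005],
    [0, 0, 0.002, 0, 0, 0, 0.005],
    [0, 0, 0.003, 0, 0, 0, 0.005],
    [0, 0, 0.003, 0, 0, 0, 0.005]
  ]
}}

```text
time: 8.22
tcp_pos: [0.5232, -0.1494, 0.0719]
ee_rot: [0.995, 0.098, 0.001, 0.0]
force: [-1.7, 0.7, 2.2]
width: 0.0124
```

```bash
python3 -c "
from h import *
st()"
```

```text
t 8.225 tcp [ 0.52321 -0.14943  0.07188] F [-1.66  0.74  2.18] T [ 0.16   0.603 -0.033] w 0.0124 q [-0.4   0.12 -0.14  1.31 -0.    0.97] xyaw 11.23
```

{"fn": "apply_moves", "kwargs": {
  "plan": [
    [0, 0, 0.001, 0, 0, 0, 0.005],
    [0, 0, 0.0015, 0, 0, 0, 0.005],
    [0, 0, 0.002, 0, 0, 0, 0.005],
    [0, 0, 0.002, 0, 0, 0, 0.005]
  ]
}}

```text
time: 8.72
tcp_pos: [0.5232, -0.1494, 0.0697]
ee_rot: [0.995, 0.098, 0.001, 0.0]
force: [-2.1, 1.1, 1.3]
width: 0.0128
```

```bash
python3 -c "
from h import *
st();st()"
```

```text
t 8.725 tcp [ 0.5232  -0.14942  0.06973] F [-2.08  1.12  1.25] T [ 0.182  0.483 -0.053] w 0.0128 q [-0.4   0.12 -0.14  1.3  -0.    0.97] xyaw 11.23
t 8.725 tcp [ 0.5232  -0.14942  0.06973] F [-2.08  1.12  1.25] T [ 0.182  0.483 -0.053] w 0.0128 q [-0.4   0.12 -0.14  1.3  -0.    0.97] xyaw 11.23
```

{"fn": "apply_moves", "kwargs": {
  "plan": [
    [0, 0, 0.0007, 0, 0, 0, 0.005],
    [0, 0, 0.0014, 0, 0, 0, 0.005],
    [0, 0, 0.002, 0, 0, 0, 0.005],
    [0, 0, 0.002, 0, 0, 0, 0.005]
  ]
}}

```text
time: 9.22
tcp_pos: [0.5232, -0.1494, 0.0676]
ee_rot: [0.995, 0.098, 0.001, 0.0]
force: [-1.9, 1.2, 2.1]
width: 0.0129
```

{"fn": "apply_moves", "kwargs": {
  "plan": [
    [0, 0, 0.0005, 0, 0, 0, 0.005],
    [0, 0, 0.001, 0, 0, 0, 0.005],
    [0, 0, 0.0015, 0, 0, 0, 0.005],
    [0, 0, 0.0015, 0, 0, 0, 0.005]
  ]
}}

```text
time: 9.72
tcp_pos: [0.5232, -0.1494, 0.066]
ee_rot: [0.995, 0.098, 0.001, 0.0]
force: [-2.5, 0.4, 1.9]
width: 0.0126
```

```bash
python3 -c "
from h import *
st()"
```

```text
t 9.725 tcp [ 0.52323 -0.14941  0.06601] F [-2.53  0.36  1.86] T [ 0.165  0.5   -0.019] w 0.0126 q [-0.4   0.12 -0.15  1.3  -0.    0.97] xyaw 11.23
```

{"fn": "apply_moves", "kwargs": {
  "plan": [
    [-0.0005, 0, 0.0003, 0, 0, 0, 0.005],
    [-0.0005, 0, 0.0006, 0, 0, 0, 0.005],
    [-0.0005, 0, 0.0008, 0, 0, 0, 0.005]
  ]
}}

```text
time: 10.1
tcp_pos: [0.5232, -0.1494, 0.0654]
ee_rot: [0.995, 0.098, 0.001, 0.0]
force: [-0.5, 2.4, 2.2]
width: 0.0127
```

{"fn": "apply_moves", "kwargs": {
  "plan": [
    [0, 0, 0.0003, 0, 0, 0, 0.005],
    [0, 0, 0.0006, 0, 0, 0, 0.005],
    [0, 0, 0.0009, 0, 0, 0, 0.005],
    [0, 0, 0.0009, 0, 0, 0, 0.005]
  ]
}}

```text
time: 10.6
tcp_pos: [0.5232, -0.1494, 0.0644]
ee_rot: [0.995, 0.098, 0.001, 0.0]
force: [-1.2, 0.7, 1.9]
width: 0.0126
```

{"fn": "apply_moves", "kwargs": {
  "plan": [
    [0, 0, 0.0003, 0, 0, 0, 0.005],
    [0, 0, 0.0006, 0, 0, 0, 0.005],
    [0, 0, 0.0009, 0, 0, 0, 0.005],
    [0, 0, 0.0009, 0, 0, 0, 0.005]
  ]
}}

```text
time: 11.1
tcp_pos: [0.5232, -0.1494, 0.0634]
ee_rot: [0.995, 0.098, 0.001, 0.0]
force: [-1.0, 0.2, 1.5]
width: 0.0128
```

{"fn": "apply_moves", "kwargs": {
  "plan": [
    [0, 0, 0.0003, 0, 0, 0, 0.005],
    [0, 0, 0.0006, 0, 0, 0, 0.005],
    [0, 0, 0.0009, 0, 0, 0, 0.005],
    [0, 0, 0.0009, 0, 0, 0, 0.005]
  ]
}}

```text
time: 11.6
tcp_pos: [0.5232, -0.1494, 0.0625]
ee_rot: [0.995, 0.098, 0.001, 0.0]
force: [-0.5, 1.8, 2.9]
width: 0.0125
```

{"fn": "apply_moves", "kwargs": {
  "plan": [
    [0, 0, 0.0003, 0, 0, 0, 0.005],
    [0, 0, 0.0006, 0, 0, 0, 0.005],
    [0, 0, 0.0009, 0, 0, 0, 0.005],
    [0, 0, 0.0009, 0, 0, 0, 0.005]
  ]
}}

```text
time: 12.1
tcp_pos: [0.5232, -0.1494, 0.0615]
ee_rot: [0.995, 0.098, 0.001, 0.0]
force: [-0.7, 0.8, 1.2]
width: 0.0127
```

{"fn": "apply_moves", "kwargs": {
  "plan": [
    [0, 0, 0.0003, 0, 0, 0, 0.005],
    [0, 0, 0.0006, 0, 0, 0, 0.005],
    [0, 0, 0.0009, 0, 0, 0, 0.005],
    [0, 0, 0.0009, 0, 0, 0, 0.005]
  ]
}}

```text
time: 12.6
tcp_pos: [0.5232, -0.1494, 0.0605]
ee_rot: [0.995, 0.098, 0.001, 0.0]
force: [-0.9, 1.3, 2.1]
width: 0.0127
```

{"fn": "apply_moves", "kwargs": {
  "plan": [
    [0, 0, 0.0003, 0, 0, 0, 0.005],
    [0, 0, 0.0006, 0, 0, 0, 0.005],
    [0, 0, 0.0009, 0, 0, 0, 0.005],
    [0, 0, 0.0009, 0, 0, 0, 0.005]
  ]
}}

```text
time: 13.1
tcp_pos: [0.5232, -0.1494, 0.0596]
ee_rot: [0.995, 0.098, 0.001, 0.0]
force: [0.1, 1.5, 1.4]
width: 0.013
```

{"fn": "apply_moves", "kwargs": {
  "plan": [
    [0, 0, 0.0003, 0, 0, 0, 0.005],
    [0, 0, 0.0006, 0, 0, 0, 0.005],
    [0, 0, 0.0009, 0, 0, 0, 0.005],
    [0, 0, 0.0009, 0, 0, 0, 0.005]
  ]
}}

```text
time: 13.6
tcp_pos: [0.5232, -0.1494, 0.0586]
ee_rot: [0.995, 0.098, 0.001, 0.0]
force: [-0.4, 0.2, 1.6]
width: 0.0129
```

{"fn": "apply_moves", "kwargs": {
  "plan": [
    [0, 0, 0.0003, 0, 0, 0, 0.005],
    [0, 0, 0.0006, 0, 0, 0, 0.005],
    [0, 0, 0.0009, 0, 0, 0, 0.005],
    [0, 0, 0.0009, 0, 0, 0, 0.005]
  ]
}}

```text
time: 14.1
tcp_pos: [0.5232, -0.1494, 0.0576]
ee_rot: [0.995, 0.098, 0.001, 0.0]
force: [-0.2, 1.3, 1.8]
width: 0.0129
```

{"fn": "apply_moves", "kwargs": {
  "plan": [
    [0, 0, 0.0003, 0, 0, 0, 0.005],
    [0, 0, 0.0006, 0, 0, 0, 0.005],
    [0, 0, 0.0009, 0, 0, 0, 0.005],
    [0, 0, 0.0009, 0, 0, 0, 0.005]
  ]
}}

```text
time: 14.6
tcp_pos: [0.5232, -0.1494, 0.0567]
ee_rot: [0.995, 0.098, 0.001, 0.0]
force: [-1.2, 1.2, 1.0]
width: 0.0126
```

{"fn": "apply_moves", "kwargs": {
  "plan": [
    [0, 0, 0.0003, 0, 0, 0, 0.005],
    [0, 0, 0.0006, 0, 0, 0, 0.005],
    [0, 0, 0.0009, 0, 0, 0, 0.005],
    [0, 0, 0.0009, 0, 0, 0, 0.005]
  ]
}}

```text
time: 15.1
tcp_pos: [0.5232, -0.1494, 0.0558]
ee_rot: [0.995, 0.098, 0.001, 0.0]
force: [-0.9, 1.6, 2.0]
width: 0.0128
```

{"fn": "apply_moves", "kwargs": {
  "plan": [
    [0, 0, 0.0003, 0, 0, 0, 0.005],
    [0, 0, 0.0006, 0, 0, 0, 0.005],
    [0, 0, 0.0009, 0, 0, 0, 0.005],
    [0, 0, 0.0009, 0, 0, 0, 0.005]
  ]
}}

```text
time: 15.6
tcp_pos: [0.5232, -0.1494, 0.0556]
ee_rot: [0.995, 0.098, 0.001, 0.0]
force: [-1.8, 1.3, 5.8]
width: 0.0128
```

{"fn": "apply_moves", "kwargs": {
  "plan": [
    [0, 0, 0.0005, 0, 0, 0, 0.005],
    [0, 0, 0.001, 0, 0, 0, 0.005],
    [0, 0, 0.0013, 0, 0, 0, 0.005],
    [0, 0, 0.0013, 0, 0, 0, 0.005]
  ]
}}

```text
time: 16.1
tcp_pos: [0.5233, -0.1494, 0.0555]
ee_rot: [0.995, 0.098, 0.001, 0.0]
force: [-3.3, 3.0, 8.3]
width: 0.0126
```

{"fn": "apply_moves", "kwargs": {
  "plan": [
    [0, 0, 0.0013, 0, 0, 0, 0.005],
    [0, 0, 0.0017, 0, 0, 0, 0.005],
    [0, 0, 0.0021, 0, 0, 0, 0.005],
    [0, 0, 0.0024, 0, 0, 0, 0.005],
    [0, 0, 0.0024, 0, 0, 0, 0.005],
    [0, 0, 0.0024, 0, 0, 0, 0.005]
  ]
}}

```text
time: 16.85
tcp_pos: [0.5233, -0.1495, 0.0554]
ee_rot: [0.995, 0.098, 0.002, 0.001]
force: [-4.8, 2.3, 13.3]
width: 0.0126
```

```bash
python3 -c "
from h import *
st()"
```

```text
t 16.85 tcp [ 0.52327 -0.14947  0.05537] F [-4.76  2.34 13.31] T [ 0.718  1.287 -0.013] w 0.0126 q [-0.4   0.13 -0.17  1.27  0.    0.97] xyaw 11.24
```

{"fn": "apply_moves", "kwargs": {
  "plan": [
    [-0.0003, 0, 0.0024, 0, 0, 0, 0.005],
    [-0.0005, 0, 0.0027, 0, 0, 0, 0.005],
    [-0.0005, 0, 0.0029, 0, 0, 0, 0.005],
    [-0.0005, 0, 0.0029, 0, 0, 0, 0.005],
    [-0.0005, 0, 0.0029, 0, 0, 0, 0.005],
    [-0.0005, 0, 0.0029, 0, 0, 0, 0.005],
    [-0.0005, 0, 0.0029, 0, 0, 0, 0.005]
  ]
}}

```text
time: 17.73
tcp_pos: [0.5233, -0.1494, 0.0553]
ee_rot: [0.995, 0.098, 0.002, 0.001]
force: [-5.4, 4.0, 14.3]
width: 0.013
```

```bash
python3 -c "
from h import *
st()"; python3 chk.py; ls -t pics|head -2
```

```text
t 17.725 tcp [ 0.52328 -0.14944  0.0553 ] F [-5.38  4.   14.29] T [ 0.801  1.302 -0.042] w 0.013 q [-0.4   0.13 -0.17  1.27  0.    0.97] xyaw 11.26
t 17.725 tcp [ 0.52328 -0.14944  0.0553 ] F [-5.38  4.   14.29] T [ 0.801  1.302 -0.042] w 0.013 q [-0.4   0.13 -0.17  1.27  0.    0.97] xyaw 11.26
top ((519.60107421875, -135.8446044921875), (118.2186508178711, 58.572898864746094), 10.543604850769043) [0.0448 0.047  0.0489]
scene ((523.94384765625, -149.86135864257812), (115.7986831665039, 83.33600616455078), 11.745399475097656) [0.0429 0.045  0.0468]
chks_1782.png
chk_1777.png
```

{"fn": "apply_moves", "kwargs": {
  "plan": [
    [-0.0008, -0.0004, 0.0027, 0, 0, 0, 0.005],
    [-0.0011, -0.0008, 0.0028, 0, 0, 0, 0.005],
    [-0.0014, -0.0008, 0.0028, 0, 0, 0, 0.005],
    [-0.0014, -0.0008, 0.003, 0, 0, 0, 0.005],
    [-0.0014, -0.0008, 0.003, 0, 0, 0, 0.005],
    [-0.0014, -0.0008, 0.003, 0, 0, 0, 0.005]
  ]
}}

```text
time: 18.58
tcp_pos: [0.5233, -0.1495, 0.0553]
ee_rot: [0.995, 0.098, 0.004, 0.002]
force: [-2.4, 2.1, 13.0]
width: 0.0129
```

```bash
python3 -c "
from h import *
st()"
```

```text
t 18.575 tcp [ 0.52326 -0.14949  0.05533] F [-2.37  2.12 12.98] T [0.637 0.944 0.021] w 0.0129 q [-0.4   0.12 -0.17  1.27  0.    0.97] xyaw 11.26
```

{"fn": "apply_moves", "kwargs": {
  "plan": [
    [-0.001, -0.0006, 0.003, 0, 0, 0, 0.005],
    [-0.0014, -0.0008, 0.0033, 0, 0, 0, 0.005],
    [-0.0014, -0.0008, 0.0036, 0, 0, 0, 0.005],
    [-0.0014, -0.0008, 0.0036, 0, 0, 0, 0.005],
    [-0.0014, -0.0008, 0.0036, 0, 0, 0, 0.005],
    [-0.0014, -0.0008, 0.0036, 0, 0, 0, 0.005]
  ]
}}

```text
time: 19.32
tcp_pos: [0.5233, -0.1495, 0.0553]
ee_rot: [0.995, 0.098, 0.006, 0.003]
force: [-3.7, 3.0, 14.4]
width: 0.0127
```

```bash
python3 -c "
from h import *
st()"
```

```text
t 19.325 tcp [ 0.52327 -0.14948  0.05527] F [-3.67  3.02 14.4 ] T [ 0.705  1.282 -0.051] w 0.0127 q [-0.4   0.12 -0.18  1.26  0.    0.97] xyaw 11.26
```

{"fn": "apply_moves", "kwargs": {
  "plan": [
    [-0.001, -0.0006, 0.0036, 0, 0, 0, 0.005],
    [-0.0014, -0.0008, 0.004, 0, 0, 0, 0.005],
    [-0.0014, -0.0008, 0.0043, 0, 0, 0, 0.005],
    [-0.0014, -0.0008, 0.0043, 0, 0, 0, 0.005],
    [-0.0014, -0.0008, 0.0043, 0, 0, 0, 0.005],
    [-0.0014, -0.0008, 0.0043, 0, 0, 0, 0.005]
  ]
}}

```text
time: 20.08
tcp_pos: [0.5233, -0.1495, 0.0551]
ee_rot: [0.995, 0.098, 0.008, 0.004]
force: [-5.1, 3.8, 18.1]
width: 0.0125
```

```bash
python3 -c "
from h import *
st(); go([.5233,-.1495,.0553],11.25)"
```

```text
t 20.075 tcp [ 0.5233  -0.14951  0.05514] F [-5.1   3.78 18.1 ] T [0.81  1.572 0.01 ] w 0.0125 q [-0.4   0.11 -0.18  1.26  0.    0.97] xyaw 11.27
shift mm [ 0.   -0.01 -0.16] rot deg [ 0.53 -0.87  0.01]
```

View pics/chks_1782.png

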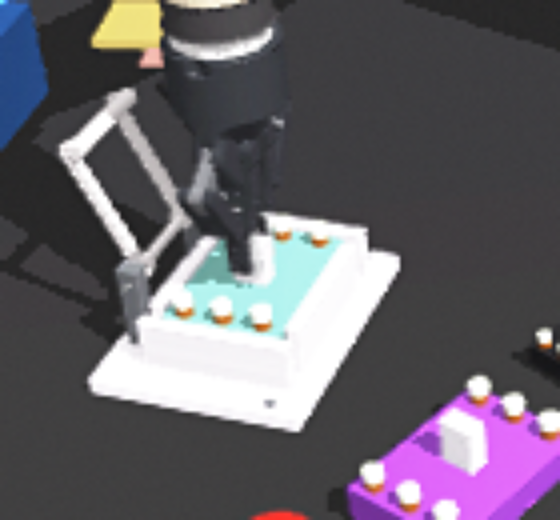

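The scene crop shows the tray seated flush with the wall tops at (245,280), with the clamp open at (100,170). The push rose sharply from about 2 N to 18 N at TCP height 0.0555. I'll ease off and release.

{"fn": "apply_moves", "kwargs": {
  "plan": [
    [-0.0005, -0.0003, 0.0025, 0, 0, 0, 0.005],
    [0, 0, 0.001, 0, 0, 0, 0.005],
    [0, 0, 0.0, 0, 0, 0, 0.005],
    [0, 0, 0.0, 0, 0, 0, 0.045],
    [0, 0, 0, 0, 0, 0, 0.045],
    [0, 0, 0, 0, 0, 0, 0.045],
    [0, 0, 0, 0, 0, 0, 0.045]
  ]
}}

```text
time: 20.95
tcp_pos: [0.5233, -0.1496, 0.0549]
ee_rot: [0.995, 0.098, 0.008, 0.004]
force: [0.5, 0.2, -0.5]
width: 0.045
```

```bash
python3 -c "
from h import *
st(); go([.5233,-.1495,.30],11.25)"
```

```text
t 20.95 tcp [ 0.52325 -0.14956  0.05486] F [ 0.55  0.2  -0.48] T [-0.058  0.032 -0.041] w 0.045 q [-0.4   0.11 -0.18  1.26  0.    0.97] xyaw 11.26
shift mm [   3.72    2.19 -245.1 ] rot deg [ 0.52 -0.86  0.01]
```

{"fn": "apply_moves", "kwargs": {
  "plan": [
    [0, 0, -0.01, 0, 0, 0, 0.045],
    [0.0005, 0.0003, -0.04, 0, 0, 0, 0.045],
    [0.001, 0.001, -0.08, 0.2, -0.4, 0, 0.045],
    [0.002, 0.0015, -0.125, 0.5, -0.8, 0, 0.02],
    [0.003, 0.002, -0.17, 0.5, -0.8, 0, 0.0],
    [0.003, 0.002, -0.21, 0.5, -0.8, 0, 0.0],
    [0.0037, 0.002, -0.225, 0.5, -0.8, 0, 0.0],
    [0.0037, 0.002, -0.225, 0.5, -0.8, 0, 0.0]
  ]
}}

```text
time: 21.95
tcp_pos: [0.5245, -0.1499, 0.2825]
ee_rot: [0.995, 0.098, 0.003, 0.001]
force: [-0.7, -0.8, -0.2]
width: 0.0003
```

```bash
python3 chk.py; python3 -c "
from h import *
go([.5485,-.277,.27],11.25); go([.5485,-.277,.13],11.25)
W=cloud(dict(np.load('top.npz'))).reshape(-1,3)
B=W[(np.hypot(W[:,0]-.53,W[:,1]+.235)<.07)&(W[:,2]>.14)&(W[:,2]<.175)]
print('bar',B.mean(0),B[:,2].max(),B[:,1].min())"
```

```text
t 21.95 tcp [ 0.52455 -0.14986  0.28254] F [-0.73 -0.81 -0.17] T [-0.02  -0.048  0.027] w 0.0003 q [-0.4   0.12  0.27  1.72  0.    0.97] xyaw 11.26
top ((521.8343505859375, -149.0505828857422), (118.36621856689453, 84.58769226074219), 11.06992244720459) [0.045  0.0471 0.0489]
scene ((523.3125, -148.39129638671875), (113.14642333984375, 82.58329772949219), 11.167326927185059) [0.0431 0.0453 0.0467]
shift mm [ -0.39 130.03   9.62] rot deg [ 0.02 -0.04  0.01]
shift mm [ -0.48 129.99 149.62] rot deg [ 0.02 -0.04  0.01]
bar [ 0.57365612 -0.23957616  0.15724554] 0.15890273037037927 -0.2430796507900882
```

{"fn": "apply_moves", "kwargs": {
  "plan": [
    [0, 0.03, 0.0, 0, 0, 0, 0.0],
    [0, 0.065, 0.0, 0, 0, 0, 0],
    [0, 0.1, 0.0, 0, 0, 0, 0],
    [0, 0.13, 0.005, 0, 0, 0, 0],
    [0, 0.13, 0.02, 0, 0, 0, 0],
    [0, 0.13, 0.055, 0, 0, 0, 0],
    [0, 0.13, 0.09, 0, 0, 0, 0],
    [0, 0.13, 0.125, 0, 0, 0, 0],
    [0, 0.13, 0.147, 0, 0, 0, 0],
    [0, 0.13, 0.147, 0, 0, 0, 0]
  ]
}}

```text
time: 23.3
tcp_pos: [0.5463, -0.2752, 0.128]
ee_rot: [0.995, 0.098, -0.003, -0.003]
force: [0.5, 0.0, 0.2]
width: -0.0002
```

```bash
python3 chk.py|head -1; ls -t pics|head -2
```

```text
t 23.3 tcp [ 0.5463  -0.27521  0.12805] F [0.47 0.03 0.15] T [0.011 0.002 0.006] w -0.0002 q [-0.58  0.28  0.16  1.45  0.    0.8 ] xyaw 11.26
chks_2340.png
chk_2335.png
```

{"fn": "apply_moves", "kwargs": {
  "plan": [
    [0, -0.01, 0, 0, 0, 0, 0],
    [0, -0.018, 0, 0, 0, 0, 0],
    [0, -0.026, 0, 0, 0, 0, 0],
    [0, -0.034, 0, 0, 0, 0, 0],
    [0, -0.042, 0, 0, 0, 0, 0],
    [0, -0.05, 0, 0, 0, 0, 0],
    [0, -0.058, 0, 0, 0, 0, 0],
    [0, -0.058, 0, 0, 0, 0, 0]
  ]
}}

```text
time: 24.4
tcp_pos: [0.5367, -0.2186, 0.1317]
ee_rot: [0.995, 0.099, -0.001, -0.001]
force: [0.9, -0.5, -0.5]
width: -0.0003
```

```bash
python3 chk.py|head -1; python3 -c "
from h import *
W=cloud(dict(np.load('scene.npz'))).reshape(-1,3)
B=W[(np.hypot(W[:,0]-.53,W[:,1]+.2)<.09)&(W[:,2]>.135)&(W[:,2]<.165)]
print(B.mean(0),len(B))"; ls -t pics|head -2
```

```text
t 24.4 tcp [ 0.53673 -0.21861  0.13174] F [ 0.94 -0.46 -0.52] T [-0.02  -0.001  0.054] w -0.0003 q [-0.5   0.19  0.06  1.44  0.    0.87] xyaw 11.31
[ 0.54243291 -0.20336095  0.15577131] 198
chks_2450.png
chk_2445.png
```

{"fn": "apply_moves", "kwargs": {
  "plan": [
    [0, -0.008, 0, 0, 0, 0, 0],
    [0, -0.016, 0, 0, 0, 0, 0],
    [0, -0.023, 0, 0, 0, 0, 0],
    [0, -0.03, 0, 0, 0, 0, 0],
    [0, -0.03, 0, 0, 0, 0, 0],
    [0, -0.02, -0.01, 0, 0, 0, 0],
    [0, -0.01, -0.04, 0, 0, 0, 0],
    [0, 0, -0.09, 0, 0, 0, 0],
    [0, 0, -0.13, 0, 0, 0, 0],
    [0, 0, -0.13, 0, 0, 0, 0]
  ]
}}

```text
time: 25.75
tcp_pos: [0.5391, -0.2216, 0.2676]
ee_rot: [0.995, 0.098, 0.004, 0.002]
force: [-0.1, -0.1, 0.4]
width: -0.0002
```

```bash
cat > cl.py <<'E'
from h import *
st()
c=grab('scene'); W=cloud(c)
cv2.imwrite('pics/cl_%d.png'%(bot.state()['time']*100),cv2.resize(c['color'][110:240,120:260,::-1],(560,520)))
W=W.reshape(-1,3); t=np.radians(11.2);A=np.array([[np.cos(t),np.sin(t)],[-np.sin(t),np.cos(t)]])
q=np.c_[(W[:,:2]-[.5237,-.1485])@A.T*1000,W[:,2]*1000]
b=q[(abs(q[:,0])<28)&(q[:,1]>-60)&(q[:,1]<45)&(q[:,2]>52)&(q[:,2]<165)&(c['color'].reshape(-1,3).min(1)>80)]
for lo in range(-60,45,10):
    m=(b[:,1]>=lo)&(b[:,1]<lo+10)
    if m.any(): print(lo,m.sum(),b[m,2].min().round(),b[m,2].max().round())
E
python3 cl.py; ls -t pics|head -1
```

```text
t 25.75 tcp [ 0.53914 -0.22163  0.26765] F [-0.13 -0.08  0.39] T [ 0.004 -0.026 -0.022] w -0.0002 q [-0.51  0.21  0.35  1.7   0.    0.87] xyaw 11.22
-60 3 67.0 77.0
-40 2 108.0 109.0
-30 1 123.0 123.0
-20 11 53.0 139.0
-10 96 52.0 141.0
0 40 52.0 138.0
10 20 53.0 76.0
cl_2580.png
```

The clamp is past the balance point at about 0.9 rad and sinking. I'll wait with the arm clear of it.

{"fn": "apply_moves", "kwargs": {
  "plan": [
    [0, 0.02, -0.01, 0, 0, 0, 0],
    [0, 0.04, -0.02, 0, 0, 0, 0],
    [0, 0.06, -0.03, 0, 0, 0, 0],
    [0, 0.06, -0.03, 0, 0, 0, 0],
    [0, 0.06, -0.03, 0, 0, 0, 0],
    [0, 0.06, -0.03, 0, 0, 0, 0],
    [0, 0.06, -0.03, 0, 0, 0, 0],
    [0, 0.06, -0.03, 0, 0, 0, 0],
    [0, 0.06, -0.03, 0, 0, 0, 0],
    [0, 0.06, -0.03, 0, 0, 0, 0]
  ]
}}

```text
time: 27.05
tcp_pos: [0.5499, -0.2798, 0.2951]
ee_rot: [0.995, 0.098, 0.002, 0.001]
force: [0.7, 0.0, 0.2]
width: 0.0002
```

{"fn": "apply_moves", "kwargs": {
  "plan": [
    [0, 0, 0, 0, 0, 0, 0],
    [0, 0, 0, 0, 0, 0, 0],
    [0, 0, 0, 0, 0, 0, 0],
    [0, 0, 0, 0, 0, 0, 0],
    [0, 0, 0, 0, 0, 0, 0],
    [0, 0, 0, 0, 0, 0, 0],
    [0, 0, 0, 0, 0, 0, 0],
    [0, 0, 0, 0, 0, 0, 0],
    [0, 0, 0, 0, 0, 0, 0],
    [0, 0, 0, 0, 0, 0, 0]
  ]
}}

```text
time: 28.3
tcp_pos: [0.5499, -0.2798, 0.2951]
ee_rot: [0.995, 0.098, 0.002, 0.001]
force: [-0.2, 0.3, -0.5]
width: -0.0001
```

```bash
python3 cl.py; ls -t pics|head -1; mv $(ls -t pics/cl_*|head -1) pics/cl_last.png
```

```text
t 28.3 tcp [ 0.54992 -0.27979  0.29512] F [-0.22  0.32 -0.45] T [0.021 0.016 0.006] w -0.0001 q [-0.58  0.33  0.55  1.79  0.    0.8 ] xyaw 11.23
-60 1 61.0 61.0
-50 2 62.0 66.0
-40 1 64.0 64.0
-30 2 64.0 65.0
-20 11 53.0 77.0
-10 39 52.0 78.0
0 35 53.0 79.0
10 26 52.0 77.0
20 37 53.0 65.0
30 13 52.0 62.0
cl_2835.png
```

View pics/cl_last.png

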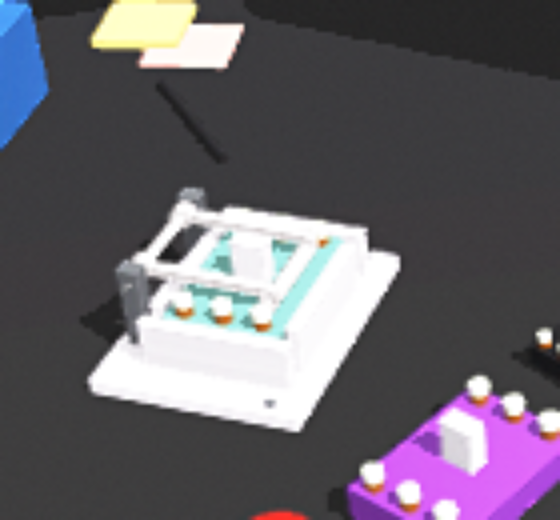

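The crop shows the clamp lying over the tray, with its bar at about (300,265) beyond the grip bar. I'll check that it has stopped moving.

{"fn": "apply_moves", "kwargs": {
  "plan": [
    [0, 0, 0, 0, 0, 0, 0],
    [0, 0, 0, 0, 0, 0, 0],
    [0, 0, 0, 0, 0, 0, 0],
    [0, 0, 0, 0, 0, 0, 0],
    [0, 0, 0, 0, 0, 0, 0],
    [0, 0, 0, 0, 0, 0, 0],
    [0, 0, 0, 0, 0, 0, 0],
    [0, 0, 0, 0, 0, 0, 0],
    [0, 0, 0, 0, 0, 0, 0],
    [0, 0, 0, 0, 0, 0, 0]
  ]
}}

```text
time: 29.6
tcp_pos: [0.5499, -0.2798, 0.2951]
ee_rot: [0.995, 0.098, 0.002, 0.001]
force: [0.6, -0.0, 0.2]
width: -0.0
```

{"fn": "apply_moves", "kwargs": {
  "plan": [
    [0, 0, 0, 0, 0, 0, 0],
    [0, 0, 0, 0, 0, 0, 0],
    [0, 0, 0, 0, 0, 0, 0],
    [0, 0, 0, 0, 0, 0, 0],
    [0, 0, 0, 0, 0, 0, 0],
    [0, 0, 0, 0, 0, 0, 0],
    [0, 0, 0, 0, 0, 0, 0],
    [0, 0, 0, 0, 0, 0, 0],
    [0, 0, 0, 0, 0, 0, 0],
    [0, 0, 0, 0, 0, 0, 0]
  ]
}}

```text
time: 30.85
tcp_pos: [0.5499, -0.2798, 0.2951]
ee_rot: [0.995, 0.098, 0.002, 0.001]
force: [0.2, 0.0, -0.4]
width: 0.0001
```

```bash
python3 cl.py; python3 chk.py
```

```text
t 30.85 tcp [ 0.54992 -0.27977  0.29508] F [ 0.16  0.03 -0.45] T [0.054 0.046 0.015] w 0.0001 q [-0.58  0.33  0.55  1.79  0.    0.8 ] xyaw 11.23
-60 3 61.0 67.0
-50 1 67.0 67.0
-30 1 65.0 65.0
-20 13 52.0 77.0
-10 34 53.0 80.0
0 38 53.0 78.0
10 24 53.0 76.0
20 39 52.0 62.0
30 11 52.0 56.0
t 30.9 tcp [ 0.54991 -0.2798   0.29512] F [ 1.15 -1.17 -0.49] T [-0.048  0.005 -0.02 ] w -0.0003 q [-0.58  0.33  0.55  1.79  0.    0.8 ] xyaw 11.23
top ((521.7647705078125, -148.847900390625), (118.77715301513672, 83.9560546875), 11.405406951904297) [0.045  0.0472 0.0488]
scene ((525.45654296875, -149.10809326171875), (113.63497924804688, 82.54356384277344), 12.393550872802734) [0.0431 0.0451 0.0468]
```

{"fn": "apply_moves", "kwargs": {
  "plan": [
    [0, 0, 0, 0, 0, 0, 0],
    [0, 0, 0, 0, 0, 0, 0],
    [0, 0, 0, 0, 0, 0, 0],
    [0, 0, 0, 0, 0, 0, 0],
    [0, 0, 0, 0, 0, 0, 0],
    [0, 0, 0, 0, 0, 0, 0],
    [0, 0, 0, 0, 0, 0, 0],
    [0, 0, 0, 0, 0, 0, 0],
    [0, 0, 0, 0, 0, 0, 0],
    [0, 0, 0, 0, 0, 0, 0]
  ]
}}

```text
time: 32.25
tcp_pos: [0.5499, -0.2797, 0.2951]
ee_rot: [0.995, 0.098, 0.002, 0.001]
force: [0.2, 0.3, 0.4]
width: -0.0001
```

```bash
cat > b.py <<'E'
from h import *
def f(c):
    W=cloud(c); C=c['color'].reshape(-1,3).astype(int).min(1); W=W.reshape(-1,3); t=np.radians(11.2);A=np.array([[np.cos(t),np.sin(t)],[-np.sin(t),np.cos(t)]])
    q=np.c_[(W[:,:2]-[.5218,-.1488])@A.T*1000,W[:,2]*1000]
    b=q[(abs(q[:,0])<25)&(abs(q[:,1]-26)<9)&(q[:,2]>50)]
    print(len(b),b[:,1].mean().round(1),np.percentile(b[:,2],[50,90,100]).round(1))
f(dict(np.load('top.npz'))); f(viewer.capture('top')); f(viewer.capture('top'))
E
python3 b.py; python3 - <<'E'
import cv2,sys
sys.path.insert(0,'.')
from h import *
c=viewer.capture('top'); cv2.imwrite('pics/final.png',cv2.resize(c['color'][...,::-1],(800,600)))
E
```

```text
125 26.9 [58.1 59.9 61.2]
125 26.8 [57.9 59.7 61.2]
126 26.9 [57.7 59.8 61.3]
```

View pics/final.png

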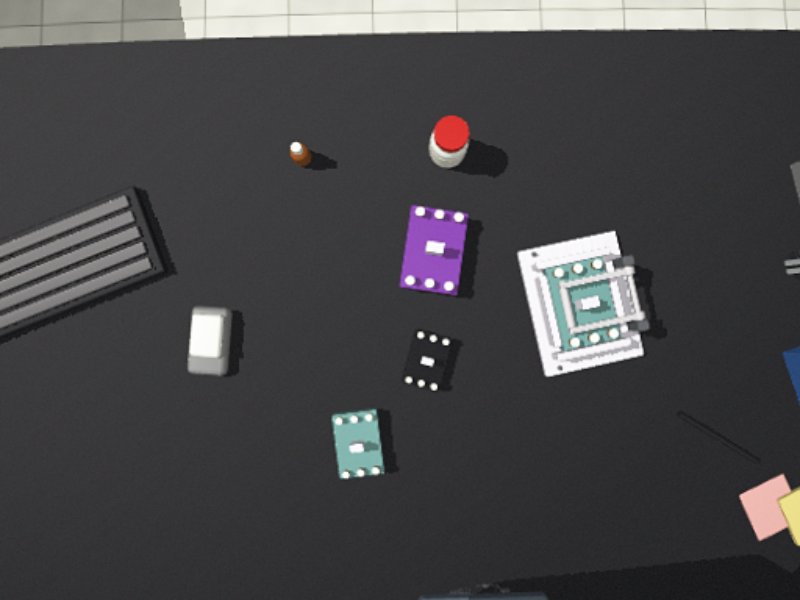

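The final top view shows the tray in the nest at (590,303) with the clamp closed and its bar at (570,308). The bar's surface is steady at 58-60 mm, on a 47 mm deck with a 12 mm bar. The mouse, jar and bottle are where they started, so I'm handing in.

```bash
python3 -c "
from cell import bot
print(bot.hand_in())"
```

```text
the job is handed in; nothing more can be done
None
```

I loaded the large teal tray into the nest, pressed it home with the clamp open, pushed the clamp over so it sank shut, and handed the job in at about 32 s. No verdict was reported.

- **Pressing:** the tool read a steady 1 to 2 N or so while the pop-up plate went down. It then rose sharply at TCP height 0.0555 m, up to 18 N, or about 22 N on the nest with the tray's weight. I estimate 11 to 15 N of that was on the pads, against the 8 N needed. That is worked out from the wrist force, not measured at the pads. Side force during pressing reached 6 to 7 N.
- **Tray:** after release it measured level, with its deck at about 47 mm and within about 1 mm of the pocket centre in the top camera. The two cameras disagreed by 2 to 4 mm in x, slightly more than the stated calibration.
- **Clamp:** the bar sits at nest y of about +27 mm and its top is steady at 58 to 60 mm, which matches the deck plus the 12 mm bar. I could not measure the bar's contact force or the joint angle directly.
- **Bench and robot:** in the last picture the bottle, jar, mouse and look-alike trays show no visible movement. The arm is clear and holds nothing.

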